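# Stack the square tumblers in the basin-side holder

### The job

Tidy away the three square white tumblers: they should end as one nested stack in the grey holder, the bottom one standing flat and square in the holder's square pocket, and the other two nested one into the next, upright and fully home with their shoulders resting on the rim below. Lower each into place rather than dropping it, and leave the soap, mug, jar, brush and shampoo bottle where they are.

Things in the scene. Friction and masses are not known exactly. Their poses are not given: they have to be found in the camera images.
- tumbler_a: one of three identical white square tumblers, upright, open top, 78 high. Foot 39 square up to 12; widens to 54 at 44, where a flat shoulder steps out to a straight collar, 44 to 78, 64 square outside, 58 inside (grip its flat sides). Nested in another, turned alike (any quarter turn): base 34 above the other's base, shoulder on its rim, 2 play. Origin: underside centre; x, y square to sides.
- tumbler_b: one of three identical white square tumblers, upright, open top, 78 high. Foot 39 square up to 12; widens to 54 at 44, where a flat shoulder steps out to a straight collar, 44 to 78, 64 square outside, 58 inside (grip its flat sides). Nested in another, turned alike (any quarter turn): base 34 above the other's base, shoulder on its rim, 2 play. Origin: underside centre; x, y square to sides.
- tumbler_c: one of three identical white square tumblers, upright, open top, 78 high. Foot 39 square up to 12; widens to 54 at 44, where a flat shoulder steps out to a straight collar, 44 to 78, 64 square outside, 58 inside (grip its flat sides). Nested in another, turned alike (any quarter turn): base 34 above the other's base, shoulder on its rim, 2 play. Origin: underside centre; x, y square to sides.
- holder: grey plastic bathroom holder, fixed to the counter, a block 100 (x) x 220 (y) x 28 high, with a square pocket towards one end (-y), a wide soap recess beside it holding a bar of soap, and two empty 18 round holes at the other end (+y). Origin: centre of the underside, z up.
- pocket (a point): centre of the floor of the holder's square pocket, 16 above the counter, axes parallel to the holder's. The pocket is 43 x 43 square to the holder, 12 deep, mouth chamfered by 2, at (0, -62) from the holder's centre. A tumbler's 39 foot stands in it with 2 to spare all round.
- soap: bar of soap 62 x 44 x 22, lying in the holder's recess; leave it. Origin: centre of the underside.
- mug: round white mug with a handle, diameter 74, 85 high; leave it. Origin: centre of the underside.
- jar: round white cream jar with black lid, diameter 68, 60 high; leave it. Origin: centre of the underside.
- brush: wooden bath brush 205 long, 50 wide, 30 high, bristles down, handle towards its -x, to the left; leave it. Origin under its mid-length.
- shampoo: white bottle, diameter 60, 190 high, to the right; leave it. Origin: centre of the underside.

How it is judged:
By the outcome, as a careful person would: the job done as asked, in the order asked, and still so for the second after the job is handed in, with the robot touching nothing.
It also fails if it takes over 64 s, if anything falls off the work surface, if the arm or the gripper's body presses on something with over 40 N, if the wrist force passes 120 N, or if a joint passes its speed limit or range.

### The arm

A 6-joint arm with a two-finger parallel gripper is mounted at the origin on the work surface. World frame = base frame: x ahead of the robot, y to its left, z up, the work surface at z = 0. Lengths are in m, angles in degrees, forces in N, time in s.
With the tool pointing down it reaches from about 0.375 to 0.9 m from the base axis. Payload 3.1 kg.
Tool frame: the origin (TCP) lies between the finger pads; the fingertips stand 11 mm ahead of it and the grasp point (between the pads) lies 8 mm behind it; x points along the fingers, y is the direction in which the jaws open and shut, and the axes are right-handed (so a half turn about x gives the same grasp; the last joint's range is limited). The gripper opens to 87 mm and grips with 3 to 60 N. Pads are 19 mm wide; open, the fingers measure 117 mm over their backs; the gripper's body (75 mm by 190 mm) begins 51 mm behind the grasp point.
Start: joints at [-74.341, 30.224, 82.088, -0, 67.689, -10.227], TCP at [0.273, -0.562, 0.234] pointing down, gripper open.
Joint ranges: [-176.69, 176.69], [-43.24, 126.21], [12.49, 139.97], [-82, 262], [0, 151.66], [-163.58, 163.58]. Speed limits (degrees/s): [159.86, 159.86, 180, 180, 180, 180].

### API

Orientations are given as a 3x3 rotation matrix whose columns are the frame's x, y, z axes.
In Python, from rig import bot gives the robot as it stands.
- The arm moves only by the shell command python3 -m inch 'ROWS' [OPENING]. ROWS is a JSON object of lists of equal length, an entry for each row: "dp": the shift along the tool's x, y, z in mm, a list of three; "yaw": the turn about the tool's x in degrees. In form: {"dp": [[tx, ty, tz], ...], "yaw": [yaw, ...]}. A call has 1 to 20 rows; each row shifts and turns the commanded pose from where the row before left it, along the tool's axes as they then stand; what a row does not reach is not made up. A row lasts 1/12 s, in which the tool goes at most 41.7 mm and 7.16 degrees, less where a joint would pass 70% of its speed; a pose out of reach is approached as far as the arm can. A call is refused whole if a number of a shift passes 41.7 or a number of a turn 7.16, either way. A call with a gripper value outside its range is refused whole. OPENING is the finger opening in mm, from 0 to 87, set as the call begins (- or left out, the last holds). The fingers move at their own pace and stop on an object; the grip force is fixed at half the most. Time passes only in rows, so rows that do not move let the fingers close. It gives the time, the measured TCP pose, the force and the opening at its end, in the units of the state.
- bot.read_state(): the state, without advancing time (a new reading comes with each control period).
- bot.capture(name): name is "scene" or "top"; returns a dict with "color" (400x640x3 uint8, red, green, blue), "intrinsics" (3x3 intrinsics, pixels), "pose" (4x4, takes a point from camera to world coordinates). Camera axes: x right, y down, z forward; pixel columns grow to the right and rows downward; lengths in m; the calibration is good to about 2 mm. A picture is of the moment at which its call begins. There is no depth.
- bot.hand_in(): hands the job in, once; it reports no verdict.
The state is a dict: "time_s": time; "joint_positions": joint angles; "qvel": joint speeds; "tau": joint torques, N m; "position": TCP position; "tcp_rot": TCP orientation; "force": force on the tool from outside, world axes, zero at the start; "moment": the same for the moment, N m; "opening": opening from 0.0 (shut) to 1.0 (fully open).
Only numpy, scipy, OpenCV 4.12 (cv2) and the standard library are available. Lean on these libraries where they do the work, as an engineer would, in place of code of your own. Each camera call takes 0.05 s, during which the arm holds its last target.

## Working session

There is one attempt and no reset: what is moved stays moved. The work goes in short steps, Python scripts to look and compute and a shell command to move; the robot and the scene stay as the last step left them, time stands still between calls to the robot, and variables do not carry over. Pictures are saved under pics/ and viewed, and the job is handed in when it is done.

```bash
mkdir -p pics; ls
python3 - <<'E'
from rig import bot
import cv2,numpy as np
np.set_printoptions(precision=4,suppress=True)
for n in("scene","top"):
    c=bot.capture(n); cv2.imwrite(f"pics/{n}0.png",c["color"][:,:,::-1]); print(n,c["intrinsics"],c["pose"])
s=bot.read_state();print(s)
E
```

```text
pics
scene [[412.9572   0.     312.3674]
 [  0.     412.9572 193.0662]
 [  0.       0.       1.    ]] [[ 0.667   0.4748 -0.5742  1.3562]
 [ 0.745  -0.413   0.5239 -0.7528]
 [ 0.0116 -0.7772 -0.6292  0.9398]
 [ 0.      0.      0.      1.    ]]
top [[480.2743   0.     321.8467]
 [  0.     480.2743 197.3201]
 [  0.       0.       1.    ]] [[ 0.0162 -0.9971  0.0749  0.4586]
 [-0.9999 -0.0161  0.002  -0.0124]
 [-0.0008 -0.0749 -0.9972  1.4855]
 [ 0.      0.      0.      1.    ]]
{'time_s': 0.1, 'joint_positions': array([-74.3441,  30.2726,  82.1501,  -0.0025,  67.6884, -10.2306]), 'qvel': array([-0.0826, -0.0694, -0.1887, -0.0818,  0.0365, -0.0472]), 'tau': array([ -0.0007, -44.0985, -17.7151,   0.0635,   0.0534,  -0.0001]), 'position': array([ 0.2727, -0.5617,  0.2327]), 'tcp_rot': array([[-0.0006,  0.4366, -0.8997],
       [ 0.0019, -0.8997, -0.4366],
       [-1.    , -0.0019, -0.0003]]), 'force': array([-0.7234, -0.3058,  1.0072]), 'moment': array([-0.018 ,  0.0295,  0.0273]), 'opening': 1.002210075115923}
```

View pics/scene0.png

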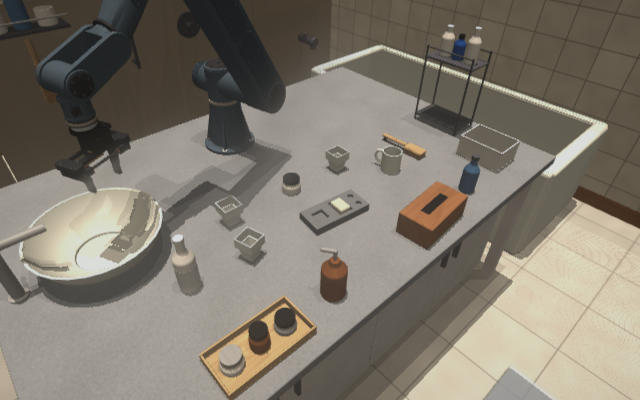

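View pics/top0.png

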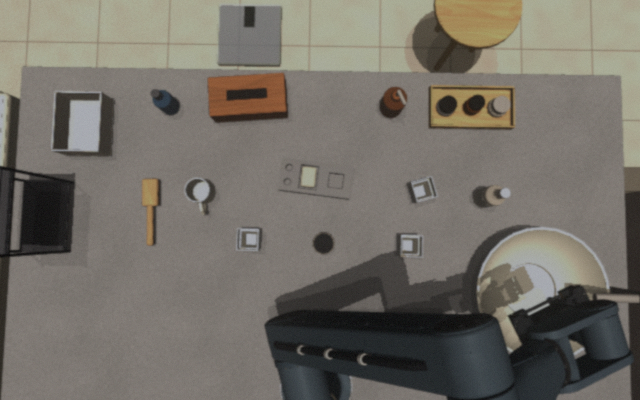

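The top view shows tumblers near (423,189), (410,245) and (249,239), and the holder near (315,180) with its pocket at (336,181). I'll zoom in.

Run:
```python
import cv2,numpy as np
t=cv2.imread("pics/top0.png");s=cv2.imread("pics/scene0.png")
def crop(im,u,v,h,z): return cv2.resize(im[v-h:v+h,u-h:u+h],None,fx=z,fy=z,interpolation=cv2.INTER_CUBIC)
a=[crop(t,423,189,20,7),crop(t,410,245,20,7)]
b=[crop(t,249,239,20,7)]
h=cv2.resize(t[150:210,270:364],(564,360),interpolation=cv2.INTER_CUBIC)
r=np.hstack(a+b)[:, :800]
cv2.imwrite("pics/c1.png",cv2.resize(r,(798,266)))
cv2.imwrite("pics/c2.png",h)
r=np.hstack([crop(s,229,210,20,6.6),crop(s,250,244,20,6.6),crop(s,337,158,20,6.6)])
cv2.imwrite("pics/c3.png",r)
```

```text
(no output)
```

View pics/c1.png

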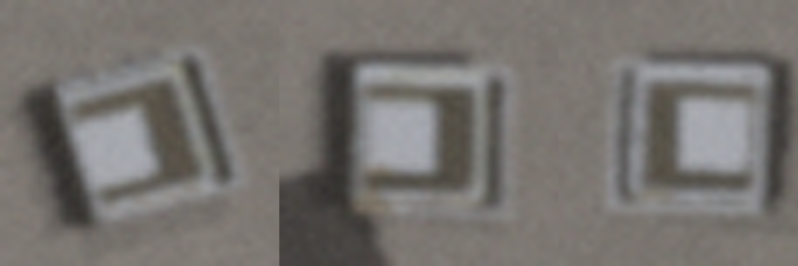

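View pics/c2.png

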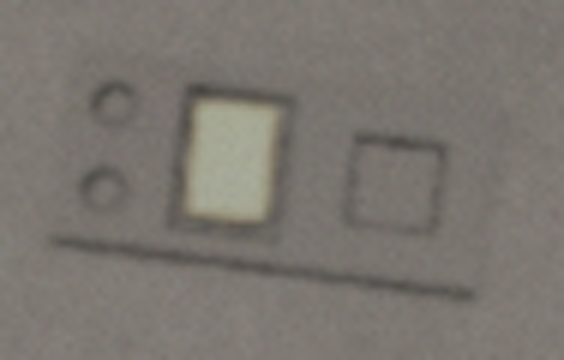

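View pics/c3.png

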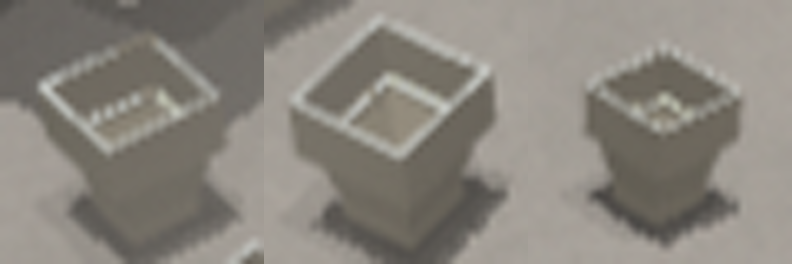

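The crops show the outer rim corners clearly in both views, and the holder's outline and pocket in the top view. Next I'll fit wireframes by maximising the gradient along model edges, starting from rough positions and running each camera separately.

```bash
cat > h.py <<'E'
import cv2,numpy as np
from scipy.optimize import minimize
from scipy.ndimage import map_coordinates, gaussian_filter
np.set_printoptions(precision=4,suppress=True)
def proj(c,P):
    T=np.linalg.inv(c["pose"]); q=np.asarray(P)@T[:3,:3].T+T[:3,3]
    K=c["intrinsics"]; return np.stack([K[0,0]*q[:,0]/q[:,2]+K[0,2],K[1,1]*q[:,1]/q[:,2]+K[1,2]],1)
def back(c,u,v,z):
    K=c["intrinsics"]; d=c["pose"][:3,:3]@np.array([(u-K[0,2])/K[0,0],(v-K[1,2])/K[1,1],1]); o=c["pose"][:3,3]
    return o+d*(z-o[2])/d[2]
def sq(w,z,l=None):
    l=w if l is None else l
    return np.array([[w/2,l/2,z],[-w/2,l/2,z],[-w/2,-l/2,z],[w/2,-l/2,z]])
def loop(C,n=40):
    return np.concatenate([C[i]+(C[(i+1)%4]-C[i])*np.linspace(0,1,n,endpoint=False)[:,None] for i in range(4)])
def place(P,x,y,a,z=0):
    c,s=np.cos(a),np.sin(a); return np.stack([x+c*P[:,0]-s*P[:,1],y+s*P[:,0]+c*P[:,1],P[:,2]+z],1)
def dark(c): return gaussian_filter(c["color"].astype(float).mean(2),0.5)
def samp(im,uv): return map_coordinates(im,[uv[:,1],uv[:,0]],order=1,mode='nearest')
def load(tag):
    return np.load(f"{tag}.npy",allow_pickle=True).item()
E
python3 - <<'E'
from h import *
from rig import bot
cs={n:bot.capture(n) for n in("scene","top")}
np.save("c0.npy",cs,allow_pickle=True)
t=cs["top"]
def clk(x,y,off,u,v): 
    z=6.65; return ((x-off+.5)/z-.5+u-20,(y+.5)/z-.5+v-20)
T={'T1':[clk(*p,0,423,189) for p in[(58,82),(195,50),(240,185),(98,222)]],
'T2':[clk(*p,266,410,245) for p in[(352,60),(512,66),(512,218),(352,214)]],
'T3':[clk(*p,532,249,239) for p in[(616,60),(770,60),(772,210),(608,212)]]}
for k,L in T.items():
    P=np.array([back(t,*p,.078)[:2] for p in L]); m=P.mean(0)
    e=P-np.roll(P,-1,0); print(k,m,np.linalg.norm(e,axis=1),np.degrees(np.arctan2(e[:,1],e[:,0]))%90)
z=6
for n,p,zz in[('pk',[(357,137),(445,146),(437,232),(348,224)],.028),('base',[(50,240),(475,296)],0)]:
    P=np.array([back(t,(x+.5)/z-.5+270,(y+.5)/z-.5+150,zz)[:2] for x,y in p]);m=P.mean(0);e=P-np.roll(P,-1,0)
    print(n,P,m,np.linalg.norm(e,axis=1),np.degrees(np.arctan2(e[:,1],e[:,0]))%90)
E
```

```text
T1 [ 0.5943 -0.312 ] [0.0626 0.0629 0.0651 0.0644] [14.1    18.3647 15.5077 16.0484]
T2 [ 0.4277 -0.2821] [0.0703 0.0663 0.07   0.0672] [88.7861 89.9937 89.5077  0.2085]
T3 [0.4392 0.1908] [0.0678 0.0656 0.0719 0.0666] [ 0.9283  2.2077  1.6255 88.6288]
pk [[ 0.6447 -0.0303]
 [ 0.6408 -0.0751]
 [ 0.5968 -0.0716]
 [ 0.6001 -0.0264]] [ 0.6206 -0.0509] [0.045  0.0442 0.0454 0.0447] [85.0436 85.4547 85.7647 84.9981]
base [[ 0.592   0.1275]
 [ 0.5665 -0.0928]] [0.5793 0.0173] [0.2218 0.2218] [83.3957 83.3957]
```

```bash
cat >> h.py <<'E'
def gradscore(c,loops,im,sig=1.0):
    gx,gy=im
    tot=0
    for L,wt in loops:
        uv=proj(c,L); d=np.roll(uv,-1,0)-uv; 
        n=np.stack([-d[:,1],d[:,0]],1); n/=np.linalg.norm(n,axis=1)[:,None]+1e-9
        g=samp(gx,uv)*n[:,0]+samp(gy,uv)*n[:,1]
        N=len(g)//4
        tot+=wt*sum(abs(g[i*N:(i+1)*N-1].mean()) for i in range(4))
    return tot
def grads(c,s=0.8):
    b=c["color"].astype(float).mean(2)
    return gaussian_filter(b,s,order=(0,1)),gaussian_filter(b,s,order=(1,0))
RIM=[(loop(sq(.064,.078)),1.),(loop(sq(.058,.078)),.5)]
def fit(c,loops,x0,s=0.8,z=0):
    im=grads(c,s); best=None
    f=lambda p:-gradscore(c,[(place(L,p[0]/1000,p[1]/1000,np.radians(p[2]),z),w) for L,w in loops],im)
    for dx in(-3,0,3):
      for dy in(-3,0,3):
        r=minimize(f,[x0[0]*1e3+dx,x0[1]*1e3+dy,x0[2]],method='Nelder-Mead',options=dict(initial_simplex=np.array([x0[0]*1e3+dx,x0[1]*1e3+dy,x0[2]])+np.array([[0,0,0],[2,0,0],[0,2,0],[0,0,2.]])))
        if best is None or r.fun<best.fun: best=r
    return best.x,-best.fun
def overlay(c,sets,box,z,fn):
    u0,v0,u1,v1=box; im=cv2.resize(c["color"][v0:v1,u0:u1,::-1],None,fx=z,fy=z,interpolation=cv2.INTER_CUBIC)
    for L in sets:
        for p in (proj(c,L)-[u0,v0]+.5)*z-.5: cv2.circle(im,tuple(int(round(q)) for q in p),0,(0,0,255),-1)
    cv2.imwrite(fn,im)
HOL=lambda:[(loop(sq(.1,.028,.22)),1.),(loop(sq(.047,.028)+[0,-.062,0]),.5),(loop(sq(.043,.028)+[0,-.062,0]),.5)]
E
python3 - <<'E'
from h import *
cs=load("c0")
X={'T1':(.5943,-.312,16),'T2':(.4277,-.2821,-.5),'T3':(.4392,.1908,1)}
for k,x0 in X.items():
    for n in cs:
        p,f=fit(cs[n],RIM,x0); print(k,n,p,f)
        uv=proj(cs[n],np.array([[p[0]/1e3,p[1]/1e3,.05]]))[0].astype(int)
        overlay(cs[n],[place(L,p[0]/1e3,p[1]/1e3,np.radians(p[2])) for L,_ in RIM]+[place(loop(sq(.039,0)),p[0]/1e3,p[1]/1e3,np.radians(p[2]))],(uv[0]-20,uv[1]-20,uv[0]+20,uv[1]+20),6.5,f"/tmp/{k}{n}.png")
for n in cs:
    p,f=fit(cs[n],HOL(),(.6259,.0108,-5.5)); print('H',n,p,f)
    overlay(cs[n],[place(L,p[0]/1e3,p[1]/1e3,np.radians(p[2])) for L,_ in HOL()],(265,145,365,215) if n=='top' else (290,175,390,245),7,f"pics/h{n}.png")
r=[np.hstack([cv2.imread(f"/tmp/T{i}{n}.png") for i in(1,2,3)]) for n in("top","scene")]
cv2.imwrite("pics/f1.png",np.vstack(r))
E
```

```text
T1 scene [ 601.5045 -313.4179   16.1048] 122.57800589704657
T1 top [ 592.7079 -308.0585   16.9961] 81.0725204977293
T2 scene [ 435.6078 -277.9657   -0.5944] 81.13722194273943
T2 top [ 428.8446 -271.7029    0.231 ] 87.45054295249204
T3 scene [446.2438 200.9611  -1.2372] 114.98308477130263
T3 top [446.8974 193.1871  -1.376 ] 63.02581914476705
H scene [632.0238  10.263   -6.5301] 115.422959260475
H top [622.7052   8.4494  -6.367 ] 37.75010843976199
```

View pics/f1.png

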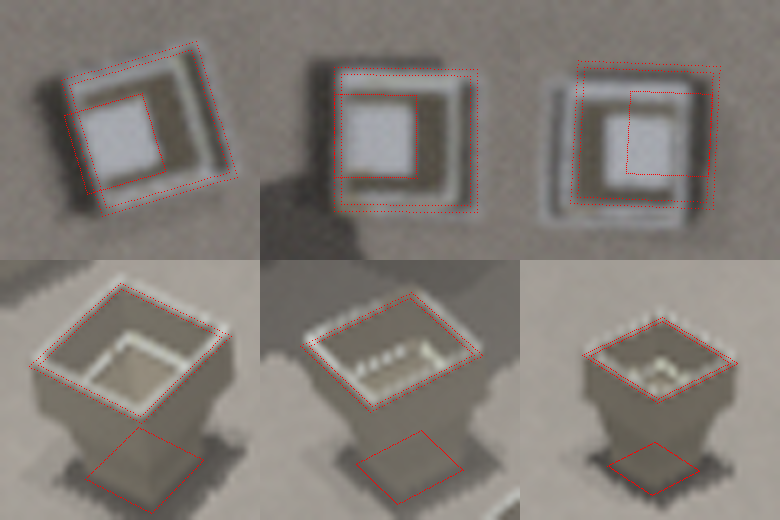

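View pics/htop.png

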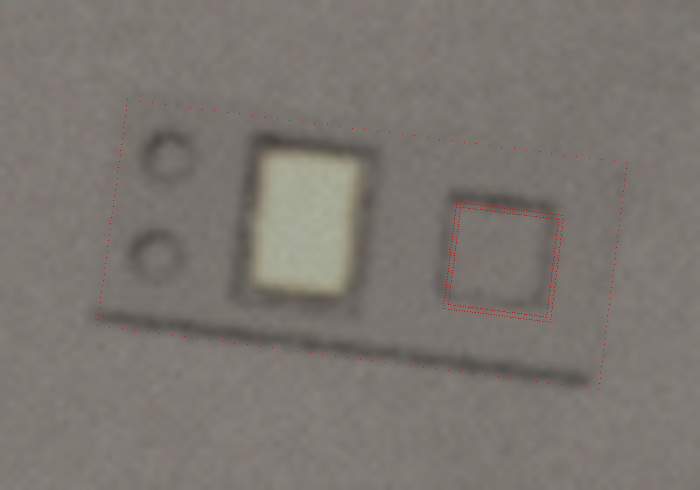

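View pics/hscene.png

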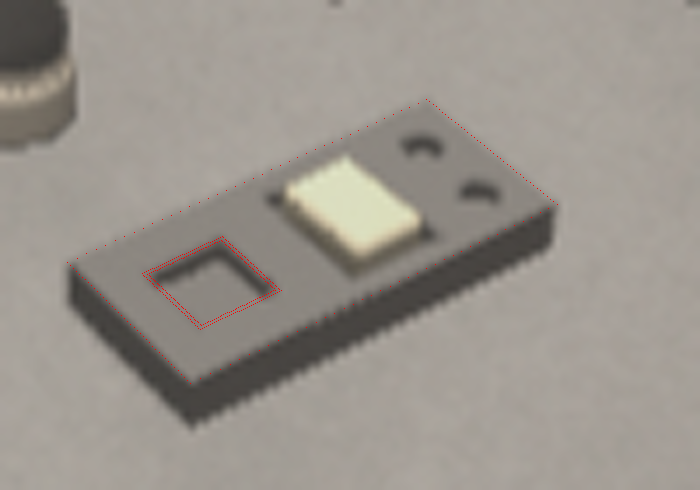

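In the scene view the holder and tumbler fits lie right on the edges. The top fits settled on wrong optima, because the outer walls visible from above confuse them. I'll overlay the scene-derived poses on the top view to see the calibration offset.

Run:
```python
from h import *
cs=load("c0")
X={'T1':(.6015,-.3134,16.1),'T2':(.4356,-.278,-.6),'T3':(.4462,.201,-1.2)}
MOD=[loop(sq(.064,.078)),loop(sq(.058,.078)),loop(sq(.064,.044)),loop(sq(.039,0.))]
r=[]
for k,p in X.items():
    uv=proj(cs['top'],np.array([[p[0],p[1],.05]]))[0].astype(int)
    overlay(cs['top'],[place(L,p[0],p[1],np.radians(p[2])) for L in MOD],(uv[0]-20,uv[1]-20,uv[0]+20,uv[1]+20),6.5,f"/tmp/a.png");r.append(cv2.imread("/tmp/a.png"))
p=(.632,.0103,-6.53)
overlay(cs['top'],[place(L,p[0],p[1],np.radians(p[2])) for L in [loop(sq(.1,.028,.22)),loop(sq(.1,0,.22)),loop(sq(.047,.028)+[0,-.062,0]),loop(sq(.062,.038,.044))*0]],(260,150,380,210),6.5,"/tmp/b.png")
b=cv2.imread("/tmp/b.png");r=np.hstack(r);print(r.shape,b.shape)
cv2.imwrite("pics/f2.png",np.vstack([r,cv2.resize(b,(780,390))]))
```

```text
(260, 780, 3) (390, 780, 3)
```

View pics/f2.png

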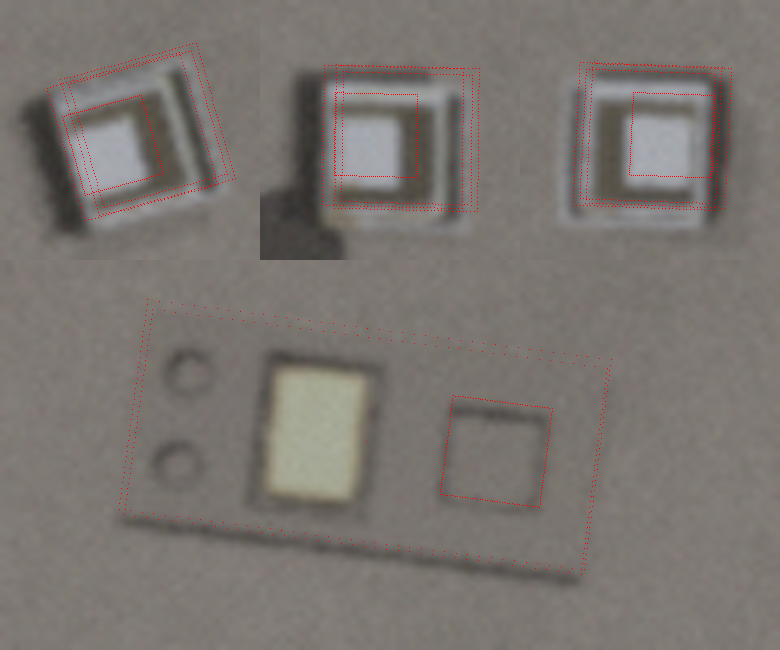

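Run:
```python
from h import *
cs=load("c0")
MOD=[loop(sq(.064,.078),60),loop(sq(.058,.078),60),loop(sq(.064,.044),60),loop(sq(.039,0.),60)]
p=(.4356,-.278,-.6); r=[]
for n,dz in(('top',0),('scene',0)):
    c=cs[n]; c['color']=cv2.convertScaleAbs(c['color'],alpha=1.4,beta=-40)
    uv=proj(c,np.array([[p[0],p[1],.045]]))[0].astype(int)
    box=(uv[0]-15,uv[1]-17,uv[0]+15,uv[1]+17) if n=='top' else (uv[0]-17,uv[1]-17,uv[0]+17,uv[1]+17)
    overlay(c,[place(L,p[0],p[1],np.radians(p[2])) for L in MOD],(uv[0]-17,uv[1]-17,uv[0]+17,uv[1]+17),11.5,f"/tmp/a.png");r.append(cv2.imread("/tmp/a.png"))
cv2.imwrite("pics/f3.png",np.hstack(r))
```

```text
(no output)
```

View pics/f3.png

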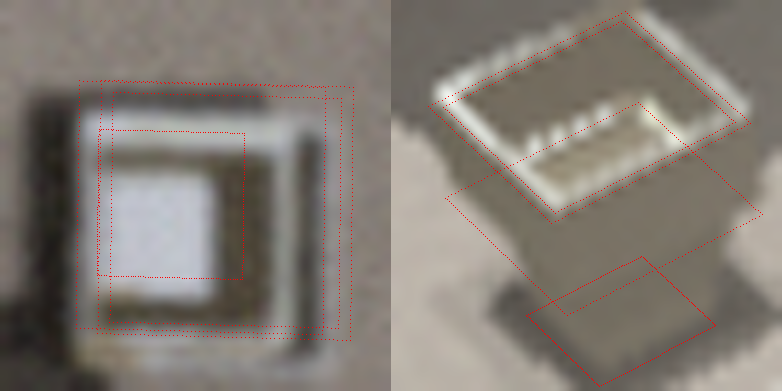

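The gradient fit had locked onto the wrong side of the rim. I'll refit with a bright-rim ridge score.

```bash
cat >> h.py <<'E'
def ridge(c,x0,top=False,z=0,s=0.4):
    b=gaussian_filter(c["color"].astype(float).mean(2),s)
    m,o,i=(loop(sq(w,.078)) for w in(.061,.070,.052))
    def f(p):
        g=lambda L:samp(b,proj(c,place(L,p[0]/1e3,p[1]/1e3,np.radians(p[2]),z)))
        return -(g(m).mean()-.5*g(o).mean()-.5*g(i).mean())
    best=None
    for dx in(-8,-4,0,4,8):
      for dy in(-8,-4,0,4,8):
        st=np.array([x0[0]*1e3+dx,x0[1]*1e3+dy,x0[2]])
        r=minimize(f,st,method='Nelder-Mead',options=dict(initial_simplex=st+np.array([[0,0,0],[2,0,0],[0,2,0],[0,0,2.]])))
        if best is None or r.fun<best.fun: best=r
    return best.x,-best.fun
E
python3 - <<'E'
from h import *
cs=load("c0")
MOD=[loop(sq(.064,.078),60),loop(sq(.058,.078),60),loop(sq(.064,.044),60),loop(sq(.039,0.),60)]
X={'T1':(.597,-.309,16.1),'T2':(.431,-.275,-.6),'T3':(.441,.205,-1.2)}
R=[]
for n in('scene','top'):
  r=[]
  for k,x in X.items():
    c=cs[n]; p,f=ridge(c,x); print(n,k,p,f)
    q=p if n=='scene' else S[k]
    if n=='scene': S=globals().get('S',{}); S[k]=p
    p=q/[1e3,1e3,1]
    uv=proj(c,np.array([[p[0],p[1],.045]]))[0].astype(int)
    overlay(c,[place(L,p[0],p[1],np.radians(p[2])) for L in MOD],(uv[0]-17,uv[1]-17,uv[0]+17,uv[1]+17),7.8,"/tmp/a.png");r.append(cv2.imread("/tmp/a.png"))
  R.append(np.hstack(r))
cv2.imwrite("pics/f4.png",np.vstack(R))
E
```

```text
scene T1 [ 597.2996 -310.8849   16.0423] 28.423588591196747
scene T2 [ 430.9948 -274.0718   -0.8849] 24.69412917822369
scene T3 [441.3683 205.903   -0.7295] 12.04411240556631
top T1 [ 595.4476 -310.5437   15.8517] 14.400520025674211
top T2 [ 425.7658 -274.209    -1.893 ] 15.520944424504613
top T3 [437.1975 207.938    0.2711] 18.33377245212707
```

View pics/f4.png

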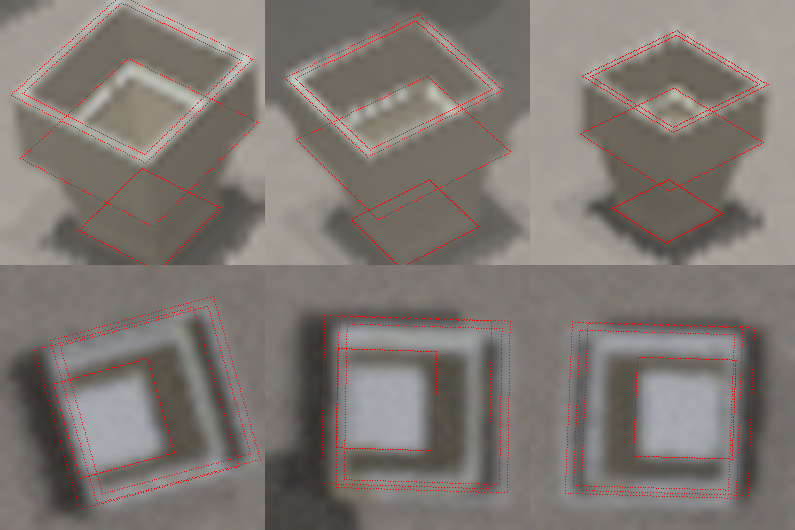

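The ridge fit sits exactly on the rims in the scene view, and the top view agrees apart from a shift of about 3 mm in x, the same as for the holder. From the scene view:

| Object | x (mm) | y (mm) | Yaw (°) |
|---|---|---|---|
| T1 | 597 | -311 | 16 |
| T2 | 431 | -274 | -0.9 |
| T3 | 441 | 206 | -0.7 |
| Pocket | 625 | -51 | -6.5 |

I'll grip each tumbler twice at 90° so it is centred exactly in the robot frame, which also gives me the camera bias.

```bash
cat > d.py <<'E'
import sys,numpy as np
from rig import bot
s=bot.read_state();R=s["tcp_rot"];p=s["position"]
print("t",s["time_s"],"p",np.round(p*1e3,1),"phi",np.round(np.degrees(np.arctan2(R[1,1],R[0,1])),2),"x",np.round(R[:,0],4),"F",np.round(s["force"],1),"M",np.round(s["moment"],2),"op",round(s["opening"]*87,2),"j",np.round(s["joint_positions"],1))
if len(sys.argv)>1:
    T=np.array([float(a) for a in sys.argv[1:4]]); D=T-p*1e3
    print("shift tool",np.round(R.T@D,1))
E
python3 d.py 597 -311 150
```

```text
t 0.2 p [ 272.8 -561.8  232.9] phi -64.11 x [-4.0e-04  1.3e-03 -1.0e+00] F [ 0.2 -0.  -0.1] M [-0.02 -0.01 -0.06] op 86.9 j [-74.3  30.3  82.1  -0.   67.7 -10.2]
shift tool [  83.1  -84.  -401.2]
```

```bash
python3 -m inch '{"dp":[[0,-6,-12],[0,-6,-24],[0,-6,-32],[0,-6,-32],[0,-6,-32],[0,-6,-32],[0,-6,-32],[0,-6,-32],[0,-6,-32],[0,-6,-32],[0,-6,-32],[0,-6,-32],[0,-6,-28],[0,-6,-17],[0,0,0],[0,0,0],[0,0,0]],"yaw":[0,0,0,0,0,0,0,0,0,0,0,0,0,0,5,5,0]}' 87; python3 d.py 597 -311 56
```

```text
time_s: 1.62
position: [0.5973, -0.3097, 0.2332]
tcp_rot: [[-0.001, 0.274, -0.962], [0.001, -0.962, -0.274], [-1.0, -0.001, 0.0]]
force: [-0.1, 0.6, -0.6]
opening: 1.002
t 1.6167 p [ 597.3 -309.7  233.2] phi -74.1 x [-6.e-04  8.e-04 -1.e+00] F [-0.1  0.6 -0.6] M [0.02 0.04 0.03] op 87.15 j [-36.9  34.1  74.6   0.   71.4  37.2]
shift tool [177.2   1.3   0.6]
```

```bash
python3 -m inch '{"dp":[[15,1,0],[25,0,0],[30,0,0],[30,0,0],[30,0,0],[22,0,0],[14,0,0],[8,0,0],[3,0,0],[0,0,0]],"yaw":[0,0,0,0,0,0,0,0,0,0]}' 87 && python3 -m inch '{"dp":[[0,0,0],[0,0,0],[0,0,0],[0,0,0],[0,0,0],[0,0,0],[0,0,0],[0,0,0]],"yaw":[0,0,0,0,0,0,0,0]}' 64; python3 d.py
```

```text
time_s: 2.45
position: [0.5975, -0.3126, 0.0567]
tcp_rot: [[0.0, 0.274, -0.962], [-0.0, -0.962, -0.274], [-1.0, 0.0, -0.0]]
force: [-0.6, -0.1, 0.1]
opening: 0.998
time_s: 3.12
position: [0.5972, -0.3122, 0.0566]
tcp_rot: [[-0.0, 0.274, -0.962], [0.0, -0.962, -0.274], [-1.0, -0.0, 0.0]]
force: [-0.2, 2.3, 1.2]
opening: 0.739
t 3.1167 p [ 597.2 -312.2   56.6] phi -74.11 x [-2.e-04  4.e-04 -1.e+00] F [-0.2  2.3  1.2] M [ 0.37  0.09 -0.01] op 64.26 j [-37.1  46.2  81.5   0.   52.3  37. ]
```

Run:
```python
from h import *
from rig import bot
c=bot.capture("scene"); cv2.imwrite("pics/g1.png",cv2.resize(c["color"][170:310,170:330,::-1],None,fx=4.5,fy=4,interpolation=cv2.INTER_CUBIC))
```

```text
(no output)
```

View pics/g1.png

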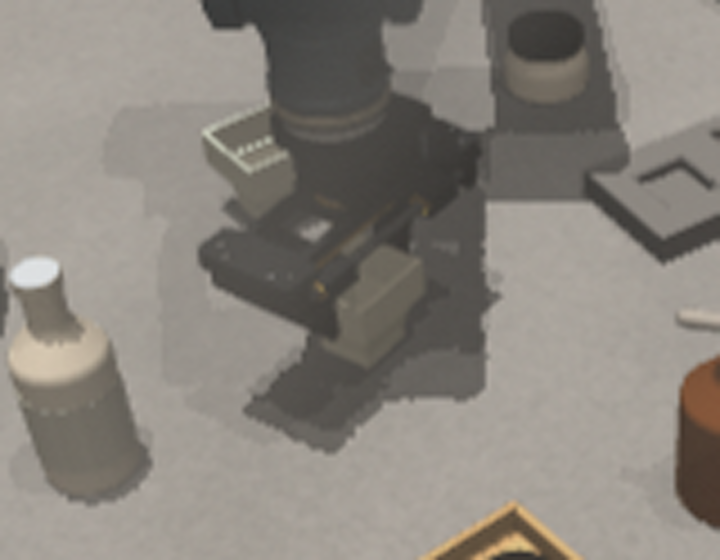

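The tumbler stands between the fingers (375,305) and the opening stopped at 64.3. The tumbler's diagonal, 90.5, exceeds the 87 opening, so I'll lift clear before turning.

```bash
python3 -m inch '{"dp":[[0,0,0],[0,0,0],[0,0,0],[0,0,0],[-10,0,0],[-20,0,0],[-15,0,0],[0,0,0],[0,0,0],[0,0,0],[0,0,0],[0,0,0],[0,0,0],[0,0,0],[0,0,0],[0,0,0],[0,0,0],[0,0,0],[0,0,0]],"yaw":[0,0,0,0,0,0,0,0,-7,-7,-7,-7,-7,-7,-7,-7,-7,-7,-7]}' 87 && python3 -m inch '{"dp":[[0,0,0],[0,0,0],[0,0,0],[10,0,0],[20,0,0],[15,0,0],[0,0,0],[0,0,0]],"yaw":[-7,-6,0,0,0,0,0,0]}'; python3 d.py 597.2 -312.2 56
```

```text
time_s: 4.75
position: [0.597, -0.3125, 0.1011]
tcp_rot: [[-0.001, 0.998, 0.056], [0.0, 0.056, -0.998], [-1.0, -0.001, -0.0]]
force: [0.6, 0.5, 0.8]
opening: 0.998
time_s: 5.42
position: [0.5963, -0.3119, 0.055]
tcp_rot: [[-0.003, 0.962, 0.272], [0.002, 0.272, -0.962], [-1.0, -0.002, -0.003]]
force: [0.4, -0.5, -0.0]
opening: 0.998
t 5.4167 p [ 596.3 -311.9   55. ] phi 15.79 x [-0.0026  0.0019 -1.    ] F [ 0.4 -0.5 -0. ] M [-0.02 -0.16 -0.05] op 86.8 j [-37.1  46.4  81.5  -0.   52.3 -52.9]
shift tool [-1.   0.8  0.5]
```

```bash
python3 -m inch '{"dp":[[0,0,0],[0,0,0],[0,0,0],[0,0,0],[0,0,0],[0,0,0],[0,0,0],[0,0,0],[0,0,0]],"yaw":[0,0,0,0,0,0,0,0,0]}' 50; python3 d.py; python3 -m inch '{"dp":[[-5,0,0],[-15,0,0],[-25,0,0],[-25,0,0],[-20,0,0],[-10,0,0],[0,0,0],[0,0,0]],"yaw":[0,0,0,0,0,0,0,0]}'; python3 d.py 624 -51.3 156
```

```text
time_s: 6.17
position: [0.5973, -0.3129, 0.0574]
tcp_rot: [[0.0, 0.962, 0.274], [-0.001, 0.274, -0.962], [-1.0, 0.0, 0.001]]
force: [-2.0, 0.0, 5.3]
opening: 0.731
t 6.1667 p [ 597.3 -312.9   57.4] phi 15.89 x [ 4.e-04 -6.e-04 -1.e+00] F [-2.   0.   5.3] M [-0.01  0.23  0.09] op 63.57 j [-37.1  46.2  81.4  -0.   52.3 -53. ]
time_s: 6.83
position: [0.5971, -0.3123, 0.1562]
tcp_rot: [[-0.0, 0.962, 0.274], [0.0, 0.274, -0.962], [-1.0, 0.0, -0.0]]
force: [-0.5, 0.1, -2.4]
opening: 0.731
t 6.8333 p [ 597.1 -312.3  156.2] phi 15.89 x [-0.e+00  3.e-04 -1.e+00] F [-0.5  0.1 -2.4] M [ 0.   -0.14 -0.03] op 63.63 j [-37.1  38.9  78.4   0.   62.7 -53. ]
shift tool [   0.3   97.3 -243.7]
```

The true T1 in the robot frame is about (597.2, -312.3), so the scene camera's bias is about (0, -1.4) mm. Applying that, the pocket is near (625, -52.5).

```bash
python3 -m inch '{"dp":[[0,4,-10],[0,8,-20],[0,11.5,-29],[0,11.5,-29],[0,11.5,-29],[0,11.5,-29],[0,11.5,-29],[0,11.5,-29],[0,9,-21],[0,5,-12],[0,3,-5],[0,0,0],[0,0,0],[0,0,0],[0,0,0],[0,0,0],[0,0,0]],"yaw":[0,0,0,0,0,0,0,0,0,0,0,5.6,5.6,5.6,5.6,0,0]}'; python3 d.py 625 -52.5 96
```

```text
time_s: 8.25
position: [0.625, -0.0539, 0.1559]
tcp_rot: [[-0.001, 0.994, -0.112], [-0.0, -0.112, -0.994], [-1.0, -0.001, 0.0]]
force: [-0.8, 0.3, -1.2]
opening: 0.732
t 8.25 p [625.  -53.9 155.9] phi -6.43 x [-1.e-03 -1.e-04 -1.e+00] F [-0.8  0.3 -1.2] M [ 0.   -0.1  -0.02] op 63.71 j [-15.1  35.7  85.7  -0.   58.6  -8.7]
shift tool [59.9 -0.1 -1.4]
```

```bash
python3 -m inch '{"dp":[[10,0,-1],[18,0,0],[18,0,0],[12,0,0],[5,0,0],[0,0,0],[0,0,0]],"yaw":[0,0,0,0,0,0,0]}'
python3 - <<'E'
from h import *
from rig import bot
c=bot.capture("scene"); np.save("c1.npy",{'scene':c},allow_pickle=True)
s=bot.read_state();p=s["position"];R=s["tcp_rot"];phi=np.arctan2(R[1,1],R[0,1]);print(p,np.degrees(phi))
zb=p[2]-.0566
b=np.array([0,0,zb])
L=[place(loop(sq(w,z),60),p[0],p[1],phi,zb) for w,z in((.039,0),(.039,.012),(.064,.044),(.064,.078))]
H=[place(l,.632,.0089,np.radians(-6.53)) for l,_ in HOL()]
u=proj(c,np.array([p]))[0].astype(int);print(u)
overlay(c,[],(290,165,370,235),8,"/tmp/a.png");overlay(c,L+H,(290,165,370,235),8,"/tmp/b.png")
cv2.imwrite("pics/g2.png",cv2.imread("/tmp/a.png"));cv2.imwrite("pics/g2b.png",cv2.imread("/tmp/b.png"))
E
```

```text
time_s: 8.83
position: [0.6255, -0.0521, 0.0934]
tcp_rot: [[-0.0, 0.994, -0.113], [0.0, -0.113, -0.994], [-1.0, -0.0, -0.0]]
force: [0.9, 0.0, -0.8]
opening: 0.731
[ 0.626  -0.0522  0.094 ] -6.495284676235052
[320 199]
```

View pics/g2.png

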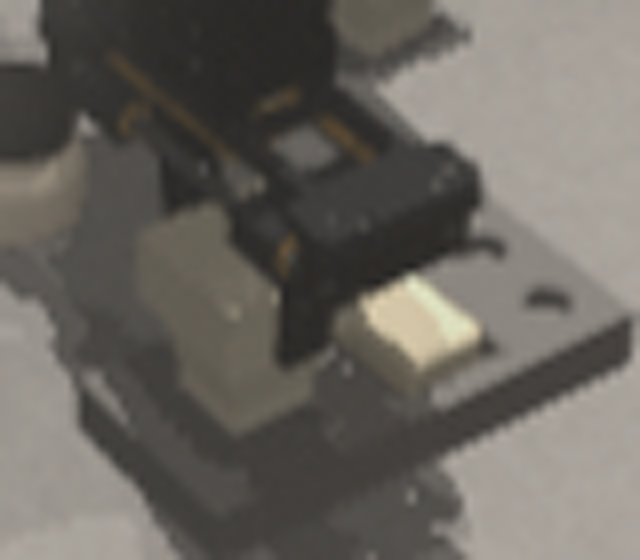

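View pics/g2b.png

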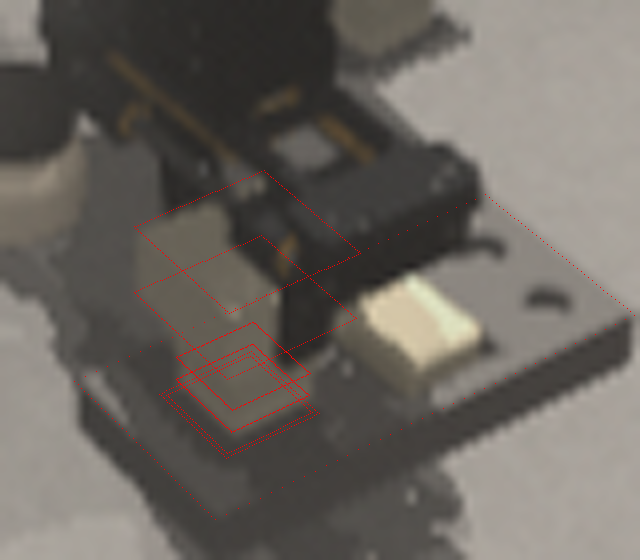

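The foot's lower corner at (235,438) matches the prediction to within 1 px. I'll lower in small steps and watch the force.

```bash
python3 -m inch '{"dp":[[3,0,0],[3,0,0],[2,0,0],[1,0,0],[1,0,0],[0.5,0,0],[0,0,0]],"yaw":[0,0,0,0,0,0,0]}'; python3 d.py; python3 -m inch '{"dp":[[1,0,0],[1,0,0],[0,0,0]],"yaw":[0,0,0]}';python3 d.py
```

```text
time_s: 9.47
position: [0.6255, -0.052, 0.0852]
tcp_rot: [[0.001, 0.994, -0.113], [-0.0, -0.113, -0.994], [-1.0, 0.001, 0.0]]
force: [-3.1, -0.4, 9.9]
opening: 0.73
t 9.4667 p [625.5 -52.   85.2] phi -6.5 x [ 8.e-04 -4.e-04 -1.e+00] F [-3.1 -0.4  9.9] M [0.1  0.4  0.06] op 63.53 j [-14.9  41.2  88.2  -0.   50.5  -8.4]
time_s: 9.72
position: [0.6256, -0.052, 0.085]
tcp_rot: [[0.001, 0.994, -0.113], [-0.001, -0.113, -0.994], [-1.0, 0.001, 0.001]]
force: [-6.6, 1.2, 19.9]
opening: 0.734
t 9.7167 p [625.6 -52.   85. ] phi -6.48 x [ 1.2e-03 -7.0e-04 -1.0e+00] F [-6.6  1.2 19.9] M [0.2  0.89 0.01] op 63.82 j [-14.9  41.2  88.2  -0.   50.5  -8.4]
```

Contact came at the holder's top surface, so the foot is a few mm off the pocket. I'll lift slightly and measure tumbler against pocket in the same image.

```bash
python3 -m inch '{"dp":[[-4,0,0],[-8,0,0],[-4,0,0],[0,0,0],[0,0,0]],"yaw":[0,0,0,0,0]}' >/dev/null; python3 d.py
cat > m.py <<'E'
from h import *
from rig import bot
import sys
def seg(a,b,n=40): a=np.array(a);b=np.array(b); return a+(b-a)*np.linspace(0.06,.94,n)[:,None]
f=.0195;k=.032
SEG=[seg([-f,-f,0],[f,-f,0]),seg([f,-f,0],[f,f,0]),seg([-k,-k,.044],[k,-k,.044]),seg([-k,-k,.044],[-k,-k,.078]),seg([-k,-k,.078],[k*.2,-k,.078]),seg([-f,-f,0],[-f,-f,.012])]
def run(tag,zoff=.0566):
    c=bot.capture("scene"); np.save(tag+".npy",{'scene':c},allow_pickle=True)
    s=bot.read_state();p=s["position"];R=s["tcp_rot"];phi=np.arctan2(R[1,1],R[0,1]);zb=p[2]-zoff
    g=grads(c,.7)
    def sc(q,parts=False):
        out=[]
        for S in SEG:
            P=place(S,p[0]+q[0]/1e3,p[1]+q[1]/1e3,phi,zb+(q[2]/1e3 if len(q)>2 else 0)); uv=proj(c,P); d=uv[-1]-uv[0]; n=np.array([-d[1],d[0]])/np.linalg.norm(d)
            out.append(abs((samp(g[0],uv)*n[0]+samp(g[1],uv)*n[1]).mean()))
        return np.array(out) if parts else -sum(out)
    best=min((minimize(sc,[a,b],method='Nelder-Mead') for a in(-4,-1,2,5) for b in(-4,-1,2,5)),key=lambda r:r.fun)
    print("tcp",p*1e3,"cam-minus-robot",best.x,-best.fun,sc(best.x,True)); print("zero:",-sc([0,0]),sc([0,0],True))
    q=best.x
    L=[place(S,p[0]+q[0]/1e3,p[1]+q[1]/1e3,phi,zb) for S in SEG]
    H=[place(l,.632,.0103,np.radians(-6.53)) for l,_ in HOL()]
    c2=dict(c);c2['color']=cv2.convertScaleAbs(c['color'],alpha=1.8,beta=-60)
    overlay(c2,L+H,(295,165,365,225),11,f"pics/{tag}.png")
if __name__=="__main__": run(sys.argv[1])
E
python3 m.py m1
```

```text
t 10.1333 p [625.5 -52.1  97.1] phi -6.52 x [ 4.e-04 -1.e-04 -1.e+00] F [ 0.6  0.2 -1.3] M [ 0.01 -0.08  0.01] op 63.79 j [-14.9  40.2  87.9   0.   51.9  -8.4]
tcp [625.2557 -51.9798  96.7488] cam-minus-robot [ 3.2128 -0.4471] 47.441879721806984 [11.8728 13.0266  3.4831  5.381   2.294  11.3845]
zero: 41.933316301301346 [11.728  10.2471  3.5686  4.8985  2.2293  9.2619]
```

View pics/m1.png

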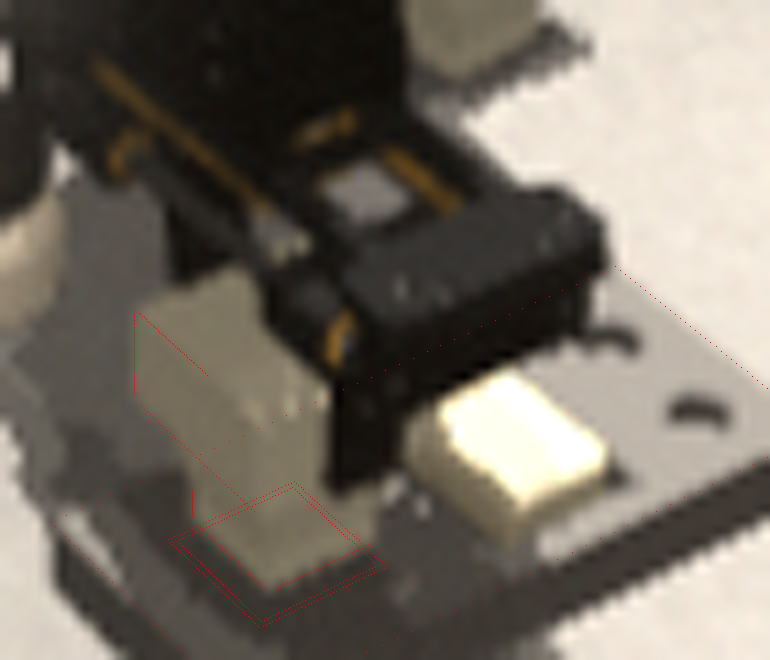

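The fit lies on the foot edges, and within one camera the foot is (+3.5, -1.1) mm from the pocket. I'll shift and lower again.

```bash
python3 -m inch '{"dp":[[0,-3.2,-0.4],[2,0,0],[3,0,0],[3,0,0],[2,0,0],[1,0,0],[1,0,0],[0,0,0]],"yaw":[0,0,0,0,0,0,0,0]}' >/dev/null; python3 d.py; python3 -m inch '{"dp":[[1,0,0],[1,0,0],[0,0,0]],"yaw":[0,0,0]}' >/dev/null;python3 d.py
```

```text
t 10.85 p [622.1 -51.2  84.7] phi -6.52 x [-4.e-04  1.e-04 -1.e+00] F [ 0.3 -0.1 -1.2] M [-0.06 -0.1  -0.08] op 63.65 j [-15.   41.1  88.7  -0.   50.3  -8.4]
t 11.1 p [622.2 -51.2  82.9] phi -6.51 x [-1.e-04  0.e+00 -1.e+00] F [-0.2 -0.1 -1.2] M [-0.02 -0.14 -0.03] op 63.89 j [-14.9  41.2  88.7  -0.   50.   -8.4]
```

It went in with no contact force. Lowering on towards the floor (TCP ≈ 72.6).

```bash
python3 -m inch '{"dp":[[2,0,0],[2,0,0],[2,0,0],[1,0,0],[0.5,0,0],[0,0,0]],"yaw":[0,0,0,0,0,0]}' >/dev/null; python3 d.py; python3 -m inch '{"dp":[[1,0,0],[1,0,0],[0.5,0,0],[0,0,0]],"yaw":[0,0,0,0]}' >/dev/null;python3 d.py
```

```text
t 11.6 p [622.1 -51.2  75.3] phi -6.51 x [-4.e-04  1.e-04 -1.e+00] F [-0.2  0.5 -0.6] M [-0.03 -0.11  0.  ] op 63.85 j [-14.9  41.9  88.9   0.   49.2  -8.4]
t 11.9333 p [622.3 -51.3  73.4] phi -6.51 x [ 3.e-04 -1.e-04 -1.e+00] F [-1.2  0.3  1.9] M [-0.02  0.   -0.02] op 63.95 j [-14.9  42.   89.    0.   49.   -8.4]
```

The floor was reached at base ≈ 16.5 with a light 2 N. Now release, rise and look.

```bash
python3 -m inch '{"dp":[[0,0,0],[0,0,0],[0,0,0],[0,0,0],[0,0,0],[-8,0,0],[-20,0,0],[-30,0,0],[-35,0,0],[-35,0,0],[-25,0,0],[0,0,0],[0,0,0]],"yaw":[0,0,0,0,0,0,0,0,0,0,0,0,0]}' 87 >/dev/null; python3 d.py 430.5 -275.3 226
python3 - <<'E'
from h import *
from rig import bot
c=bot.capture("scene"); np.save("c2.npy",{'scene':c},allow_pickle=True)
P=[place(l,.6222,-.0512,np.radians(-6.5),.016) for l,_ in RIM]
overlay(c,[],(295,165,365,225),11,"pics/p1.png")
E
```

```text
t 13.0167 p [623.3 -51.5 228.8] phi -6.51 x [ 0.005  -0.0013 -1.    ] F [ 0.1  0.2 -0.3] M [ 0.07 -0.08  0.02] op 86.81 j [-14.9  30.4  82.5   0.   66.7  -8.4]
shift tool [   2.1 -166.2  244.3]
```

View pics/p1.png

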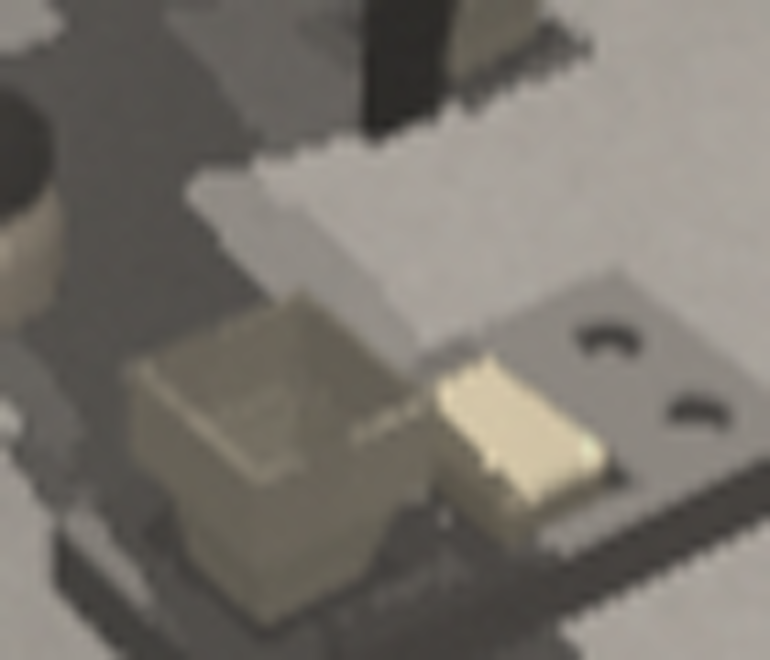

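The first tumbler stands square in the pocket, with its rim spanning about (130–430, 290–480). Next, T2.

```bash
python3 -m inch '{"dp":[[0,-7,10],[0,-14,20],[0,-17,25],[0,-17,25],[0,-17,25],[0,-17,25],[0,-17,25],[0,-17,25],[0,-16,24],[0,-13,20],[0,-9,13],[0,-5,7],[0,0,0],[0,0,0]],"yaw":[0,0,0,0,0,0,0,0,0,0,0,0,-5.6,0]}' >/dev/null; python3 d.py 430.5 -275.3 56.5
```

```text
t 14.2333 p [ 428.3 -274.7  224.9] phi -0.9 x [-0.0022  0.0023 -1.    ] F [-0.2  0.  -0.3] M [-0.01 -0.13  0.01] op 86.91 j [-45.3  22.1  99.    0.   59.1 -44.4]
shift tool [168.4   2.6   1. ]
```

```bash
python3 -m inch '{"dp":[[12,1.5,0.5],[25,0,0],[30,0,0],[30,0,0],[30,0,0],[20,0,0],[13,0,0],[6,0,0],[2,0,0],[0,0,0]],"yaw":[0,0,0,0,0,0,0,0,0,0]}' 87 >/dev/null && python3 d.py && python3 -m inch '{"dp":[[0,0,0],[0,0,0],[0,0,0],[0,0,0],[0,0,0],[0,0,0],[0,0,0],[0,0,0]],"yaw":[0,0,0,0,0,0,0,0]}' 63 >/dev/null; python3 d.py;  python3 -m inch '{"dp":[[0,0,0],[0,0,0],[0,0,0],[0,0,0],[-10,0,0],[-20,0,0],[-15,0,0],[0,0,0],[0,0,0],[0,0,0],[0,0,0],[0,0,0],[0,0,0],[0,0,0],[0,0,0],[0,0,0],[0,0,0],[0,0,0],[0,0,0]],"yaw":[0,0,0,0,0,0,0,0,7,7,7,7,7,7,7,7,7,7,7]}' 87 >/dev/null && python3 -m inch '{"dp":[[0,0,0],[0,0,0],[0,0,0],[0,0,0]],"yaw":[7,6,0,0]}' >/dev/null; python3 d.py 429 -274 56.5
```

```text
t 15.0667 p [ 431.1 -274.9   57.7] phi -0.93 x [-7.e-04  8.e-04 -1.e+00] F [-0.6 -0.1  0.1] M [-0.01 -0.09 -0.03] op 87.33 j [-45.1  38.1 106.1   0.   35.8 -44.1]
t 15.7333 p [ 430.6 -275.2   58.4] phi -0.91 x [-8.e-04  4.e-04 -1.e+00] F [-3.8  0.1  6.7] M [-0.05  0.61  0.01] op 63.9 j [-45.1  38.1 106.1  -0.   35.9 -44.2]
t 17.65 p [ 431.  -275.2  102.9] phi -90.76 x [-2.e-04  2.e-04 -1.e+00] F [ 0.1 -0.3  0.4] M [ 0.02 -0.04 -0.03] op 87.31 j [-45.1  33.3 104.8   0.   41.8  45.7]
shift tool [46.4 -1.2  2.1]
```

```bash
python3 -m inch '{"dp":[[10,0,0],[20,0,0],[12,0,0],[4,0,0],[0,0,0],[0,0,0]],"yaw":[0,0,0,0,0,0]}' 87 >/dev/null && python3 d.py && python3 -m inch '{"dp":[[0,0,0],[0,0,0],[0,0,0],[0,0,0],[0,0,0],[0,0,0],[0,0,0],[0,0,0],[0,0,0]],"yaw":[0,0,0,0,0,0,0,0,0]}' 50 >/dev/null; python3 d.py;  python3 -m inch '{"dp":[[-5,0,0],[-15,0,0],[-25,0,0],[-30,0,0],[-30,0,0],[-20,0,0],[-15,0,0],[0,0,0],[0,0,0]],"yaw":[0,0,0,0,0,0,0,0,0]}'  >/dev/null;  python3 d.py 622.2 -51.2 196
```

```text
t 18.15 p [ 431.1 -275.3   56.7] phi -90.87 x [-4.e-04  5.e-04 -1.e+00] F [-0.8  0.1  0.5] M [0.02 0.03 0.03] op 87.03 j [-45.1  38.2 106.1   0.   35.7  45.8]
t 18.9 p [ 431.1 -275.    57.5] phi -90.92 x [ 1.e-04  3.e-04 -1.e+00] F [-0.3  1.9  5.3] M [ 0.45 -0.01 -0.02] op 63.23 j [-45.1  38.2 106.1   0.   35.7  45.8]
t 19.65 p [ 431.2 -275.7  197.5] phi -90.92 x [ 0.0012 -0.0016 -1.    ] F [ 0.6 -0.1 -1.9] M [ 0.03  0.01 -0.  ] op 63.62 j [-45.1  24.4 100.5  -0.   55.   45.8]
shift tool [   1.3 -227.6 -187.3]
```

```bash
python3 -m inch '{"dp":[[0,-8,-6],[0,-15,-12],[0,-22,-18],[0,-22,-18],[0,-22,-18],[0,-22,-18],[0,-22,-18],[0,-22,-18],[0,-22,-18],[0,-20,-17],[0,-15,-13],[0,-10,-9],[0,-5.5,-4],[0,0,0],[0,0,0],[0,0,0]],"yaw":[0,0,0,0,0,0,0,0,0,0,0,0,0,5.6,0,0]}' >/dev/null; python3 d.py 622.2 -51.2 156
```

```text
t 20.9833 p [620.9 -51.1 196.1] phi -96.42 x [-2.2e-03  2.0e-04 -1.0e+00] F [ 0.5 -0.2 -2.1] M [0.06 0.05 0.  ] op 63.86 j [-15.   32.5  84.4  -0.   63.2  81.5]
shift tool [40.1 -0.1 -1.4]
```

```bash
python3 -m inch '{"dp":[[10,0,0],[18,0,0],[12,0,0],[5,0,0],[0,0,0],[0,0,0]],"yaw":[0,0,0,0,0,0]}' >/dev/null; python3 d.py 622.2 -51.2 120
python3 - <<'E'
from h import *
from rig import bot
c=bot.capture("scene"); np.save("c3.npy",{'scene':c},allow_pickle=True)
overlay(c,[],(295,155,365,220),11,"pics/n1.png")
E
```

```text
t 21.4833 p [621.5 -51.1 151.6] phi -96.52 x [-9.e-04  2.e-04 -1.e+00] F [ 0.1  0.9 -1.8] M [ 0.02 -0.04  0.  ] op 63.81 j [-15.   35.7  86.5  -0.   57.8  81.6]
shift tool [31.6  0.  -0.7]
```

View pics/n1.png

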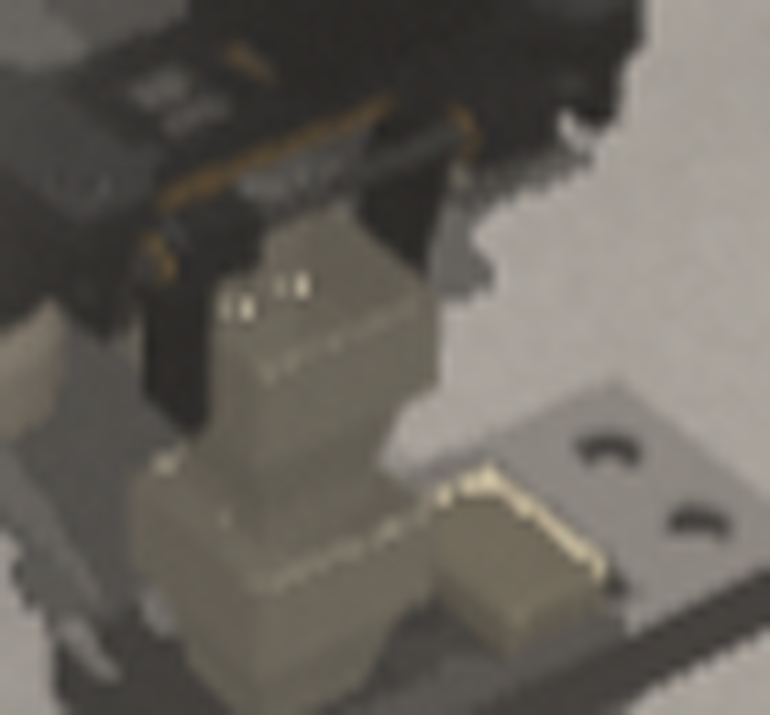

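The upper tumbler is centred over the lower one: near corners at x ≈ 262 and 265. Lowering.

```bash
python3 -m inch '{"dp":[[6,0,-0.6],[9,0,0],[9,0,0],[6,0,0],[3,0,0],[0,0,0]],"yaw":[0,0,0,0,0,0]}' >/dev/null; python3 d.py 622.2 -51.2 107.3; python3 -m inch '{"dp":[[2,0,0],[2,0,0],[2,0,0],[1,0,0],[0.5,0,0],[0,0,0]],"yaw":[0,0,0,0,0,0]}' >/dev/null; python3 d.py 622.2 -51.2 107.3
```

```text
t 22.0333 p [621.5 -50.7 117.7] phi -96.51 x [-2.5e-03  7.0e-04 -1.0e+00] F [ 0.1 -0.1 -0.5] M [ 0.06  0.04 -0.04] op 64.09 j [-14.9  38.4  87.7   0.   54.   81.6]
shift tool [10.4  0.4 -0.8]
t 22.5333 p [622.3 -51.  111.5] phi -96.51 x [ 0. -0. -1.] F [-1.  -0.2 -1.9] M [0.02 0.01 0.01] op 63.99 j [-14.9  38.9  87.9  -0.   53.2  81.6]
shift tool [4.2 0.2 0.1]
```

```bash
python3 -m inch '{"dp":[[1,0,0],[1,0,0],[1,0,0],[0,0,0],[0,0,0]],"yaw":[0,0,0,0,0]}' >/dev/null; python3 d.py; python3 -m inch '{"dp":[[1,0,0],[0.5,0,0],[0,0,0]],"yaw":[0,0,0]}' >/dev/null; python3 d.py
```

```text
t 22.95 p [622.3 -50.9 108.5] phi -96.51 x [-2.e-04  0.e+00 -1.e+00] F [-0.6 -0.3 -1.5] M [0.05 0.09 0.03] op 63.92 j [-14.9  39.1  88.    0.   52.9  81.6]
t 23.2 p [622.5 -51.1 107.5] phi -96.51 x [ 5.e-04 -4.e-04 -1.e+00] F [-0.1 -0.6  1.4] M [-0.08  0.18  0.01] op 63.93 j [-14.9  39.2  88.   -0.   52.7  81.6]
```

Seated at the expected height (107.5). Release, rise, look, and compute the move to T3.

```bash
python3 -m inch '{"dp":[[0,0,0],[0,0,0],[0,0,0],[0,0,0],[0,0,0],[-8,0,0],[-20,0,0],[-30,0,0],[-30,0,0],[-22,0,0],[-10,0,0],[0,0,0],[0,0,0]],"yaw":[0,0,0,0,0,0,0,0,0,0,0,0,0]}' 87 >/dev/null; python3 d.py 441.4 205.3 226
python3 - <<'E'
from h import *
from rig import bot
c=bot.capture("scene"); np.save("c4.npy",{'scene':c},allow_pickle=True)
overlay(c,[],(295,155,365,220),11,"pics/n2.png")
E
```

```text
t 24.2833 p [622.  -50.8 227. ] phi -96.51 x [ 1.e-04 -0.e+00 -1.e+00] F [-0.5 -0.5 -0.6] M [0.01 0.08 0.03] op 87.06 j [-14.9  30.6  82.6   0.   66.8  81.6]
shift tool [   1.  -234.   208.5]
```

View pics/n2.png

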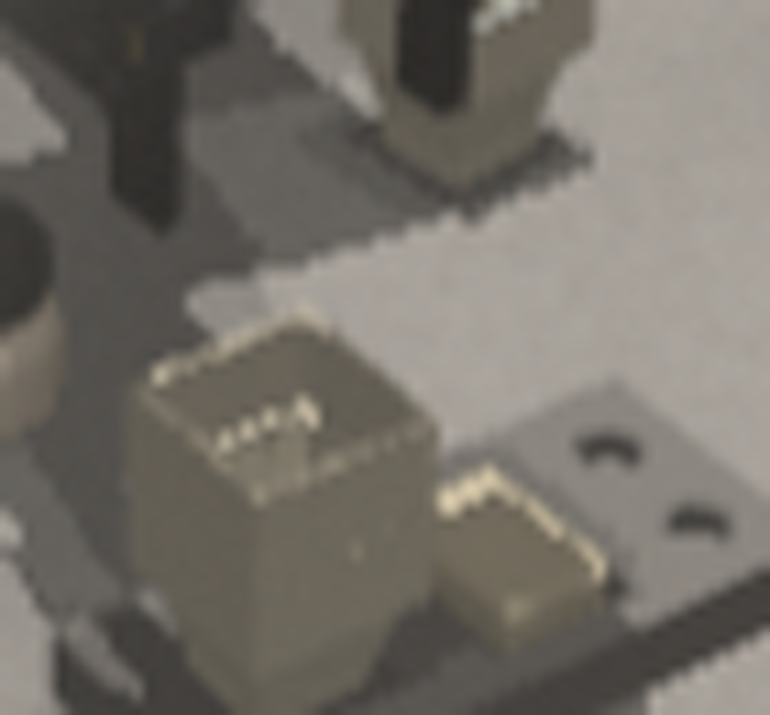

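The two nest with flush collars and no visible gap. To T3.

```bash
python3 -m inch '{"dp":[[0,-8,7],[0,-15,13],[0,-22,20],[0,-22,20],[0,-22,20],[0,-22,20],[0,-22,20],[0,-22,20],[0,-22,19],[0,-20,17],[0,-16,14],[0,-13,11],[0,-8,7.5],[0,0,0],[0,0,0],[0,0,0]],"yaw":[0,0,0,0,0,0,0,0,0,0,0,0,0,-5.8,0,0]}' >/dev/null; python3 d.py 441.4 205.3 56.5
python3 - <<'E'
from h import *
from rig import bot
c=bot.capture("scene"); overlay(c,[],(300,115,370,175),11,"pics/q1.png")
E
```

```text
t 25.6667 p [441.2 205.2 226.4] phi -90.83 x [-1.5e-03 -5.0e-04 -1.0e+00] F [-0.7  0.2 -0.2] M [0.02 0.03 0.02] op 86.88 j [ 11.8  20.2 101.9  -0.   57.9 102.6]
shift tool [169.9  -0.2  -0.5]
```

View pics/q1.png

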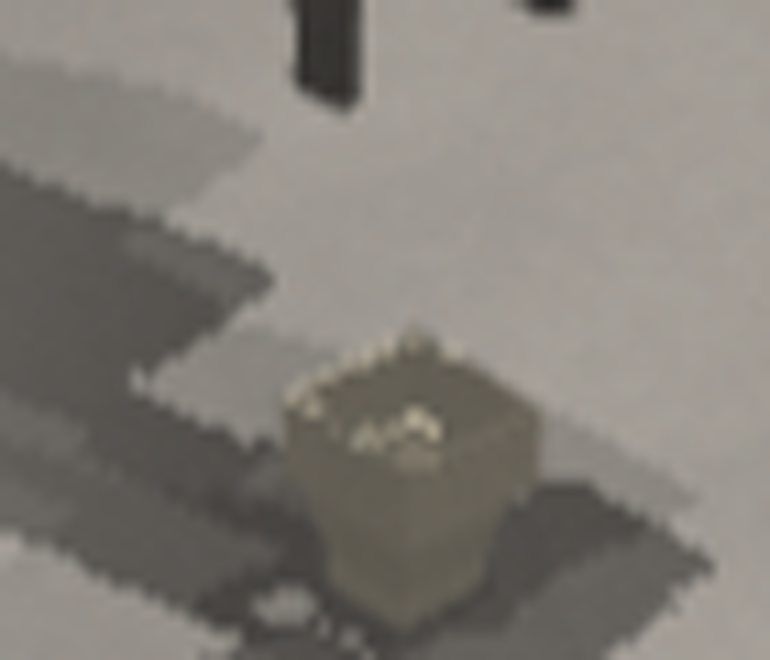

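```bash
python3 -m inch '{"dp":[[12,0,0],[25,0,0],[30,0,0],[30,0,0],[30,0,0],[20,0,0],[13,0,0],[6,0,0],[3,0,0],[0,0,0],[0,0,0]],"yaw":[0,0,0,0,0,0,0,0,0,0,0]}' 87 >/dev/null && python3 d.py && python3 -m inch '{"dp":[[0,0,0],[0,0,0],[0,0,0],[0,0,0],[0,0,0],[0,0,0],[0,0,0],[0,0,0]],"yaw":[0,0,0,0,0,0,0,0]}' 63 >/dev/null; python3 d.py;  python3 -m inch '{"dp":[[0,0,0],[0,0,0],[0,0,0],[0,0,0],[-10,0,0],[-20,0,0],[-15,0,0],[0,0,0],[0,0,0],[0,0,0],[0,0,0],[0,0,0],[0,0,0],[0,0,0],[0,0,0],[0,0,0],[0,0,0],[0,0,0],[0,0,0]],"yaw":[0,0,0,0,0,0,0,0,-7,-7,-7,-7,-7,-7,-7,-7,-7,-7,-7]}' 87 >/dev/null && python3 -m inch '{"dp":[[0,0,0],[0,0,0],[0,0,0],[0,0,0]],"yaw":[-7,-6,0,0]}' >/dev/null; python3 d.py 441.4 205.3 56.5
```

```text
t 26.6333 p [442.4 205.1  58.6] phi -90.77 x [ 1.3e-03  3.0e-04 -1.0e+00] F [-0.2  0.6  0. ] M [0.09 0.   0.02] op 86.96 j [ 11.7  37.1 109.6   0.   33.2 102.5]
t 27.3 p [442.1 205.6  58.4] phi -90.73 x [ 1.e-03  6.e-04 -1.e+00] F [-0.1  2.5  4. ] M [ 0.44  0.15 -0.1 ] op 63.68 j [ 11.8  37.1 109.6   0.   33.2 102.5]
t 29.2167 p [441.5 205.1 102.9] phi -0.88 x [-5.e-04 -1.e-04 -1.e+00] F [-0.9  0.1 -0.2] M [ 0.02 -0.08 -0.02] op 87.1 j [ 11.7  32.1 108.3  -0.   39.6  12.6]
shift tool [46.4 -0.1 -0.2]
```

```bash
python3 -m inch '{"dp":[[10,0,0],[20,0,0],[12,0,0],[4,0,0],[0,0,0],[0,0,0]],"yaw":[0,0,0,0,0,0]}' 87 >/dev/null && python3 d.py && python3 -m inch '{"dp":[[0,0,0],[0,0,0],[0,0,0],[0,0,0],[0,0,0],[0,0,0],[0,0,0],[0,0,0],[0,0,0]],"yaw":[0,0,0,0,0,0,0,0,0]}' 50 >/dev/null; python3 d.py;  python3 -m inch '{"dp":[[-5,0,0],[-15,0,0],[-25,0,0],[-30,0,0],[-35,0,0],[-30,0,0],[-20,0,0],[-15,0,0],[0,0,0],[0,0,0]],"yaw":[0,0,0,0,0,0,0,0,0,0]}'  >/dev/null;  python3 d.py 622.2 -51.1 232
```

```text
t 29.7167 p [441.8 205.2  57.1] phi -0.77 x [-2.e-04 -0.e+00 -1.e+00] F [0.2 0.1 0.9] M [-0.07 -0.09 -0.03] op 87.12 j [ 11.7  37.3 109.6  -0.   33.1  12.5]
t 30.4667 p [441.1 205.1  57.4] phi -0.71 x [-1.e-03 -1.e-04 -1.e+00] F [-1.5  0.5  6.2] M [-0.05  0.27 -0.03] op 63.79 j [ 11.8  37.2 109.7   0.   33.1  12.5]
t 31.3 p [442.2 205.3 232.5] phi -0.72 x [ 2.3e-03  4.0e-04 -1.0e+00] F [ 0.1  0.8 -0.9] M [ 0.02 -0.06  0.02] op 63.79 j [ 11.7  19.7 101.5  -0.   58.6  12.5]
shift tool [  0.9 183.2 254.1]
```

```bash
python3 -m inch '{"dp":[[0,6,8],[0,12,16],[0,17,24],[0,17,24],[0,17,24],[0,17,24],[0,17,24],[0,17,24],[0,17,23],[0,16,22],[0,13,18],[0,9,12],[0,6,8],[0,2.2,3],[0,0,0],[0,0,0],[0,0,0]],"yaw":[0,0,0,0,0,0,0,0,0,0,0,0,0,0,5.8,0,0]}' >/dev/null; python3 d.py 622.2 -51.1 186; python3 -m inch '{"dp":[[8,0,0],[15,0,0],[12,0,0],[7,0,0],[0,0,0],[0,0,0]],"yaw":[0,0,0,0,0,0]}' >/dev/null;python3 d.py 622.2 -51.1 154;  python3 - <<'E'
from h import *
from rig import bot
c=bot.capture("scene"); overlay(c,[],(295,145,365,215),11,"pics/r1.png")
E
```

```text
t 32.7167 p [620.9 -50.1 231.6] phi -6.33 x [-1.7e-03  7.0e-04 -1.0e+00] F [-0.3  0.4 -1.3] M [-0.05 -0.05 -0.07] op 63.52 j [-14.9  30.2  82.4   0.   67.4  -8.6]
shift tool [45.6  1.5  0.9]
t 33.2167 p [621.4 -50.6 189.6] phi -6.46 x [-1.1e-03  3.0e-04 -1.0e+00] F [ 0.2 -0.6 -1.4] M [-0.   -0.09  0.03] op 64.04 j [-14.9  33.   84.7   0.   62.3  -8.5]
shift tool [35.6  0.9  0.4]
```

View pics/r1.png

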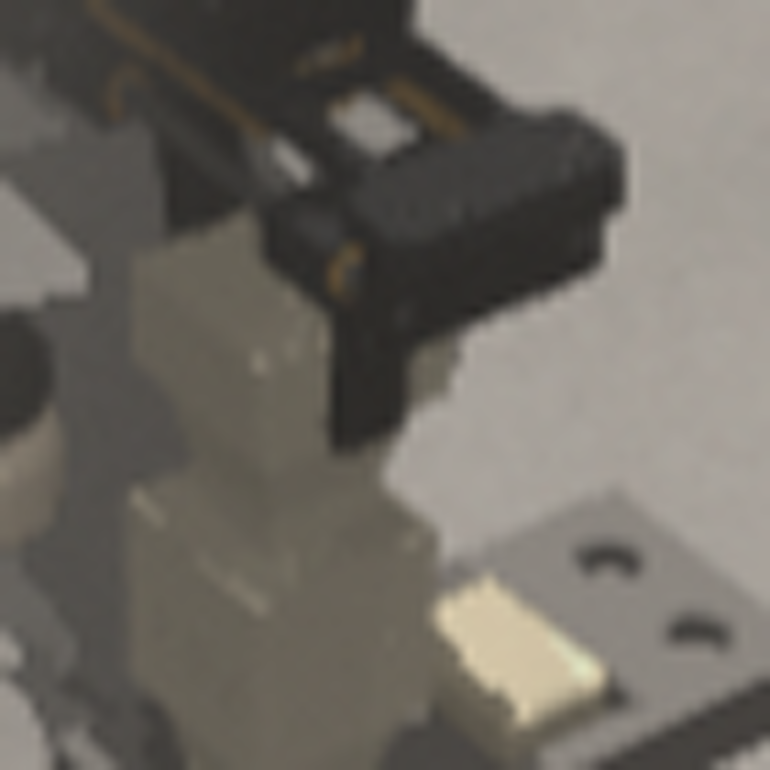

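T3 is held straight above the stack, with left edges at 135 and 128 and near corners at 263 and 265. Lowering.

```bash
python3 -m inch '{"dp":[[6,0.6,0.3],[10,0,0],[10,0,0],[6,0,0],[3,0,0],[0,0,0]],"yaw":[0,0,0,0,0,0]}' >/dev/null; python3 d.py 622.2 -51.1 141.5; python3 -m inch '{"dp":[[2,0,0],[2,0,0],[2,0,0],[1,0,0],[1,0,0],[1,0,0],[0.5,0,0],[0,0,0],[0,0,0]],"yaw":[0,0,0,0,0,0,0,0,0]}' >/dev/null; python3 d.py 622.2 -51.2 141.5
```

```text
t 33.7667 p [621.5 -51.3 153.6] phi -6.52 x [-2.6e-03  7.0e-04 -1.0e+00] F [-0.3 -0.2 -1.9] M [-0.06 -0.04 -0.  ] op 63.68 j [-15.   35.6  86.3   0.   58.2  -8.5]
shift tool [12.1  0.7 -0.3]
t 34.5167 p [622.4 -51.4 145.6] phi -6.51 x [ 1.e-04  0.e+00 -1.e+00] F [-0.1 -0.1 -1.7] M [-0.03 -0.08 -0.03] op 63.83 j [-15.   36.2  86.7   0.   57.1  -8.4]
shift tool [ 4.1 -0.2 -0.2]
```

```bash
python3 -m inch '{"dp":[[1,0,0],[1,0,0],[1,0,0],[0,0,0],[0,0,0]],"yaw":[0,0,0,0,0]}' >/dev/null; python3 d.py; python3 -m inch '{"dp":[[0.7,0,0],[0.7,0,0],[0,0,0]],"yaw":[0,0,0]}' >/dev/null; python3 d.py
```

```text
t 34.9333 p [622.2 -51.4 142.4] phi -6.51 x [-2.e-04  0.e+00 -1.e+00] F [-0.4  0.5 -1.8] M [-0.01 -0.03  0.05] op 63.73 j [-15.   36.5  86.8  -0.   56.8  -8.4]
t 35.1833 p [622.7 -51.5 141.4] phi -6.51 x [ 9.e-04 -2.e-04 -1.e+00] F [0.2 0.8 0. ] M [ 0.03 -0.08  0.02] op 63.47 j [-15.   36.5  86.8   0.   56.6  -8.5]
```

```bash
python3 -m inch '{"dp":[[0.5,0,0],[0.3,0,0],[0,0,0]],"yaw":[0,0,0]}' >/dev/null; python3 d.py; python3 -m inch '{"dp":[[0,0,0],[0,0,0],[0,0,0],[0,0,0],[0,0,0],[-8,0,0],[-20,0,0],[-30,0,0],[-30,0,0],[-30,0,0],[-12,0,0],[0,0,-15],[0,0,-15]],"yaw":[0,0,0,0,0,0,0,0,0,0,0,0,0]}' 87 >/dev/null; python3 -m inch '{"dp":[[0,-10,25],[0,-10,30],[0,-10,30],[0,-10,30],[0,-10,30],[0,-10,20],[0,0,0],[0,0,0]],"yaw":[0,0,0,0,0,0,0,0]}' >/dev/null;python3 d.py;  python3 - <<'E'
from h import *
from rig import bot
cs={n:bot.capture(n) for n in("scene","top")}; np.save("c9.npy",cs,allow_pickle=True)
overlay(cs["scene"],[],(295,150,365,220),11,"pics/z1.png")
cv2.imwrite("pics/z2.png",cs["scene"]["color"][:,:,::-1]);cv2.imwrite("pics/z3.png",cs["top"]["color"][:,:,::-1])
E
```

```text
t 35.4333 p [622.9 -51.5 141.4] phi -6.51 x [ 1.6e-03 -4.0e-04 -1.0e+00] F [-0.8 -0.3  5.7] M [0.03 0.   0.06] op 63.83 j [-15.   36.6  86.8   0.   56.5  -8.4]
t 37.1833 p [ 546.4 -177.7  268.5] phi -6.6 x [-0.0032  0.0029 -1.    ] F [-0.2 -0.1  0.4] M [-0.03 -0.08  0.03] op 87.03 j [-29.2  24.2  87.    0.1  69.1 -22.6]
```

View pics/z1.png

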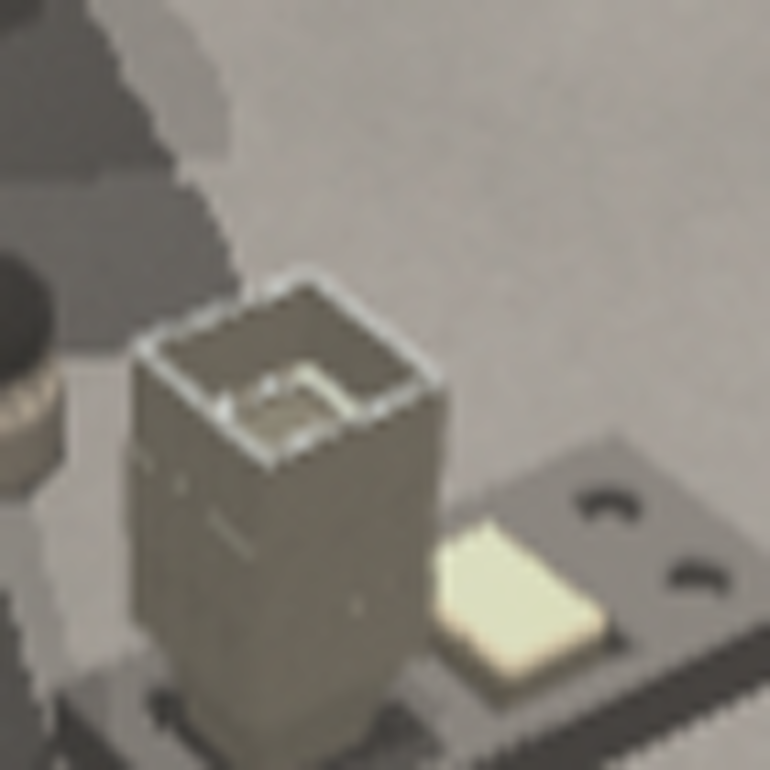

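View pics/z2.png

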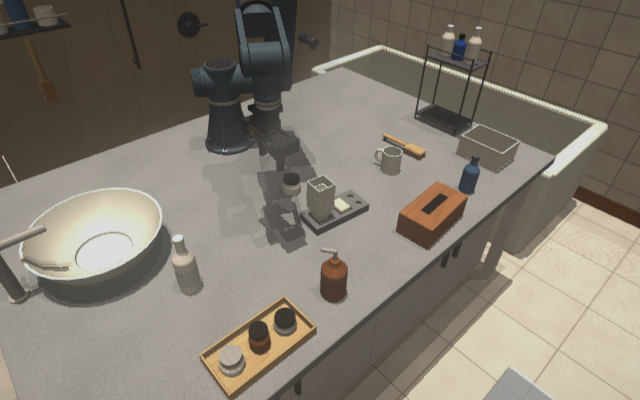

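View pics/z3.png

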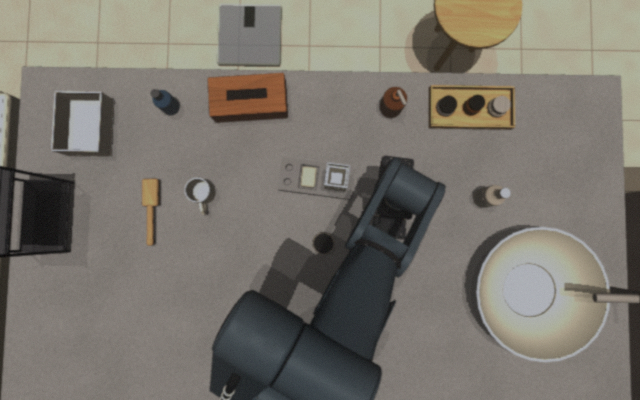

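The final pictures show one upright stack in the pocket: top rim at (135–445, 270–465) in the zoom, collars flush, and about 0.5 px of play between the top and middle tumblers. The other items haven't moved, and the arm is clear. Handing in.

Run:
```python
from rig import bot
print(bot.hand_in()); print(bot.read_state()["time_s"])
```

```text
the job is handed in; nothing more can be done
None
the job is handed in; nothing more can be done
```

The three tumblers are in the holder as one nested stack, and I handed the job in at about 37.3 s of the 64 s allowed. I lowered each one until it touched lightly, then released it.

**Handling:** I squeezed each tumbler twice, a quarter turn apart, to centre it before lifting. The first try at the pocket landed about 3.5 mm off and the foot touched the holder's top face, with about 20 N measured at the wrist. I lifted it, measured foot against pocket in one image, shifted it, and it then went in freely.

**Last checks:**
- **Seating heights:** the tumblers touched down about 16.5, 50 and 84 mm above the counter, against 16, 50 and 84 expected. Contact was 2–8 N each, so all three look fully home.
- **Final pictures:** the stack stands upright and square in the pocket with the collars flush. The top tumbler sits about 1 mm to one side of the one below, within the 2 mm of play. By eye, the soap, mug, jar, brush and shampoo bottle have not moved, and the arm is clear.

**Disagreement:** the two cameras differed from each other and from the arm by up to about 5 mm. I relied on the arm's own contact positions instead. I did not re-measure the stack by fitting the final images.

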